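# Clear the kettle from the pantry scanner and show it the base of a spice jar

## Task

The kettle is blocking the pantry code scanner: slide it, without lifting it off the worktop, onto the blue ring marked beside it and let go of it there, standing inside the ring. Then take the spice jar with the yellow cap out of the wooden tray and hold it up to the scanner so that its round underside faces the scanner's slanted dark window squarely, centred in front of the lens and about 10 cm from the window, so that the code on the base can be read. Finish holding the jar still there in the gripper (do not put it down), and leave everything else standing where it is.

Things in the scene. Friction and masses are not known exactly. Their poses are not given: they have to be found in the camera images.
- kettle: white jug kettle, 0.6 to 1 kg, loose, in front of the scanner, its loop handle towards the robot and somewhat to the left. Origin on the underside, 33 mm from the middle of the round body towards the handle; z up, the handle points along its -y. Round body of radius 72 mm, 190 mm high, closed lid with a knob up to 208 mm. Smooth base plate (132 mm across), glides easily, friction about 0.2.
- kettle_base (a point): the middle of the round body's underside (33 mm from the kettle's origin along kettle +y); this is what must be centred in the ring
- kettle_handle (a point): grip point in the top bar of the kettle's loop handle, 185 mm above the kettle's underside and 98 mm from the body's middle (kettle axes). The handle is a bar 20 mm wide (along kettle x), its top edge about 195 mm high, solid from 23 mm up at this point; free to pinch from above with the fingers closing along kettle x
- ring_mark: thin blue ring printed flat on the worktop, 155 mm inside and 169 mm outside diameter, no height to speak of; origin in its centre. The parking place of the kettle, to the robot's right of the scanner, in front of the dark dish rack (fixed; its front edge runs along y at x = 0.654 from y = -0.416 to -0.02, its rim up to 0.26 high)
- scanner: white and grey code scanner on a foot 100 x 80 mm, 95 mm high, fixed on the worktop; origin in the centre of the foot's underside, its front (-x) towards the robot
- window: the scanner's dark slanted window, 90 x 68 mm; origin at the lens in the middle of the window, 62 mm above the worktop. Its z axis is the line of sight: square out of the window, up and towards the robot, leaning 0.6 rad (34 degrees) from vertical; its y is level, along the window's width
- tray: shallow light wooden tray, 216 x 66 mm, 16 mm high, walls 5 mm, floor 5 mm thick, fixed; origin in the centre of the underside, its long side along its x; three spice jars stand in it in a row, 66 mm apart
- jar_yellow: the wanted spice jar, with a yellow cap: round, 45 mm diameter, 100 mm high, 0.08 to 0.17 kg; origin in the centre of its underside, z up through the cap (cap from 80 to 100 mm). Can be gripped anywhere round its side
- jar_white: spice jar with a white cap, 47 mm diameter, 98 mm high, stays in the tray; origin at its underside
- jar_black: slim spice jar with a black cap, 40 mm diameter, 105 mm high, stays in the tray; origin at its underside
- garlic: garlic bulb, 60 mm, on the strip in front of the sink, stays; origin at its underside
- tomato: red tomato, 73 mm, on the strip in front of the sink, stays; origin at its underside

How it is judged:
By the outcome, as a careful person would: the job done as asked, in the order asked, and still so for the second after the job is handed in, while the arm keeps its last pose, push and grip.
It also fails if it takes over 58 s, if anything falls off the work surface, if the arm or the gripper's body presses on something with over 40 N, if the wrist force passes 120 N, or if a joint passes its speed limit or range.

## Robot

A 7-joint arm with a two-finger parallel gripper is mounted at the origin on a cart in front of the work surface, level with it; the furniture and walls round the work are solid. World frame = base frame: x ahead of the robot, y to its left, z up, the work surface at z = 0. Lengths are in m, angles in degrees, forces in N, time in s.
With the tool pointing down it reaches from about 0.425 to 0.875 m from the base axis. Payload 8.4 kg.
Tool frame: the origin (TCP) lies between the finger pads; the fingertips stand 11 mm ahead of it and the grasp point (between the pads) lies 8 mm behind it; z points along the fingers, y is the line along which they close (so a half turn about z gives the same grasp; the last joint's range is limited). The gripper opens to 87 mm and grips with 3 to 60 N. Pads are 19 mm wide; open, the fingers measure 117 mm over their backs; the gripper's body (75 mm by 190 mm) begins 51 mm behind the grasp point.
Start: joints at [69.488, 19.091, 2.286, 83.961, -0.768, 76.965, -3.352], TCP at [0.166, -0.628, 0.234] pointing down, gripper open.
Joint ranges: [-147.57, 147.57], [-21.85, 119.76], [-74.77, 79.35], [14.55, 137.4], [-85.83, 265.84], [4.83, 119.75], [-152.11, 152.11]. Speed limits (degrees/s): [127.2, 127.2, 159.86, 159.86, 180, 180, 180].

## Interface

Orientations are given as a 3x3 rotation matrix whose columns are the frame's x, y, z axes.
In Python, from bench import ctrl, vision gives the robot as it stands. The module is installed in compiled form; this text tells all that it offers. Calls block until the motion is done:
- ctrl.movep(position, orientation): joint-space move of the TCP to a pose.
- ctrl.movel(position, rotation=None, velocity=0.15, f_stop=None): straight line of the TCP; rotation=None keeps the orientation; velocity is the mean speed in m/s. With f_stop (N) it stops when the force on the tool has changed by that much, and returns True; else False.
- ctrl.set_joints(angles): joint-space move.
- ctrl.command_gripper(opening, grip_force=None): finger opening in m; grip_force is the grip in N (None keeps the last); returns when the fingers have stopped.
- ctrl.dwell(seconds).
- ctrl.solve_ik(position, orientation): joint angles nearest the present ones, or None.
- ctrl.observe(): the state.
- vision.get_image(name): name is "scene" or "top" or "wrist"; returns the picture (480x640x3 uint8, red, green, blue); there is no depth.
- vision.camera_model(name): a dict with "intrinsics" (3x3 intrinsics, pixels), "R" (3x3) and "t" (3): a world point X has camera coordinates R X + t. Camera axes: x right, y down, z forward; pixel columns grow to the right and rows downward; lengths in m; the calibration is good to about 2 mm. The wrist camera is an equidistant fisheye: a pixel r from the principal point sees the ray r / f radians off the axis. A picture is of the moment at which its call begins: read the wrist's pose just before it. camera_model takes no time and is no camera call; for the wrist camera it gives the pose at the moment of the call.
A pose or a line that the arm cannot do raises ctrl.Unreachable and nothing moves.
- ctrl.hand_in(): hands the job in; it is judged then, once.
The state is a dict: "time": time; "joints": joint angles; "joint_velocities": joint speeds; "effort": joint torques, N m; "ee_pos": TCP position; "tcp_rot": TCP orientation; "contact_force": force on the tool from outside, world axes, zero at the start; "torque": the same for the moment, N m; "opening": finger opening in m; "finger_force": force on a finger pad.
Only numpy, scipy, OpenCV 4.12 (cv2) and the standard library are available. Lean on these libraries where they do the work, as an engineer would, in place of code of your own. Each camera call takes 0.05 s, during which the arm holds its last target. There are 200 camera calls.

## Working session

There is one attempt and no reset: what is moved stays moved. The work goes in short steps, each a Python script; the robot and the scene stay as the last script left them, time stands still between calls to the robot, and variables do not carry over. Pictures are saved under pics/ and viewed, at most 10 in all, crops included, and the job is handed in when it is done.

```bash
mkdir -p pics
python3 - <<'E'
from bench import ctrl, vision
import cv2, numpy as np
np.set_printoptions(precision=4,suppress=True)
for n in ("scene","top"):
    im=vision.get_image(n); cv2.imwrite(f"pics/{n}0.png",im[:,:,::-1])
    m=vision.camera_model(n); print(n,m["intrinsics"],m["R"],m["t"],-np.array(m["R"]).T@m["t"])
m=vision.camera_model("wrist");print(m)
s=ctrl.observe();print(s)
E
```

```text
scene [[525.6311   0.     316.4773]
 [  0.     525.6311 255.2934]
 [  0.       0.       1.    ]] [[-0.8514 -0.5244  0.0067]
 [-0.3292  0.5245 -0.7852]
 [ 0.4083 -0.6707 -0.6192]] [0.4862 0.2286 1.2271] [-0.0118  0.9581  0.9361]
top [[489.3715   0.     317.8285]
 [  0.     489.3715 236.1498]
 [  0.       0.       1.    ]] [[ 0.3112 -0.9503 -0.0098]
 [-0.8701 -0.2808 -0.405 ]
 [ 0.3821  0.1346 -0.9142]] [-0.1093  0.5471  1.4762] [-0.054  -0.1489  1.5702]
{'intrinsics': array([[371.6483,   0.    , 322.9299],
       [  0.    , 371.6483, 241.8766],
       [  0.    ,   0.    ,   1.    ]]), 'R': array([[ 0.2548, -0.967 , -0.0012],
       [-0.9311, -0.2457,  0.2695],
       [-0.2609, -0.0675, -0.963 ]]), 't': array([-0.6494, -0.0334,  0.39  ])}
{'time': 0.1, 'joints': array([69.4883, 19.1269,  2.2837, 84.0065, -0.7691, 76.965 , -3.3523]), 'joint_velocities': array([ 0.0168, -0.0097,  0.0403, -0.0805, -0.0299, -0.0306, -0.0854]), 'effort': array([  0.003 , -65.7813,   1.3396, -40.471 ,  -0.0597,   0.0411,
         0.0001]), 'ee_pos': array([ 0.1662, -0.628 ,  0.2328]), 'tcp_rot': array([[ 0.9667,  0.2559, -0.0004],
       [ 0.2559, -0.9667,  0.0014],
       [-0.0001, -0.0015, -1.    ]]), 'contact_force': array([ 0.1209,  0.2907, -0.0819]), 'torque': array([-0.0419,  0.0234,  0.0378]), 'finger_force': 0.0, 'opening': 0.08688517708698051}
```

View pics/scene0.png

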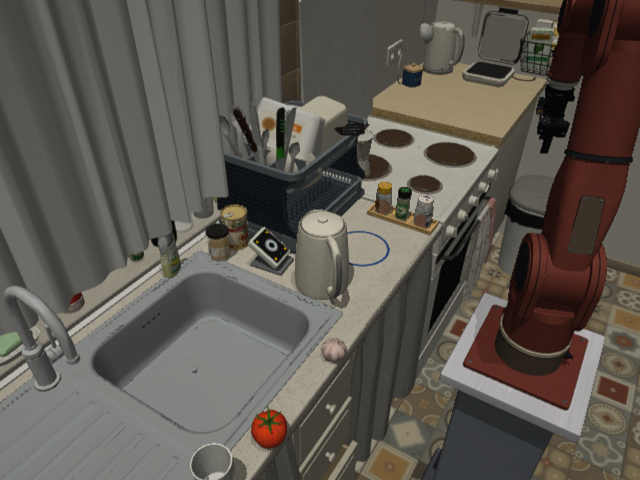

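View pics/top0.png

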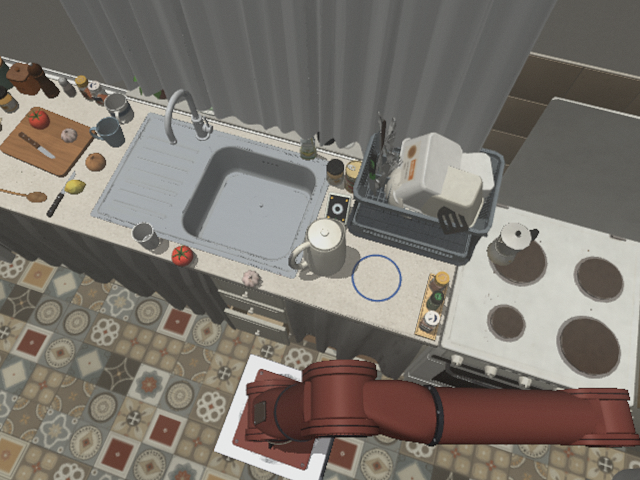

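The scene view shows the kettle (322,255), scanner (268,248), ring (370,248), and the yellow, black and white jars at (385,195), (404,200), (425,207). In the top view the kettle knob is at (325,233), the handle at (298,258), the scanner at (339,208), the ring at (376,277) and the yellow cap at (442,279). I'll zoom in on these for precise points.

```bash
cat > h.py <<'E'
import numpy as np, cv2
from bench import ctrl, vision
np.set_printoptions(precision=4,suppress=True)
M={n:vision.camera_model(n) for n in("scene","top")}
def ray(n,uv):
    m=M[n];K=m["intrinsics"];R=np.array(m["R"]);o=-R.T@m["t"]
    d=R.T@np.linalg.inv(K)@np.array([uv[0],uv[1],1.]);return o,d/np.linalg.norm(d)
def plane(n,uv,z):
    o,d=ray(n,uv);return o+d*(z-o[2])/d[2]
def tri(a,b): # a in scene, b in top
    A=[];B=[]
    rs=[ray("scene",a),ray("top",b)]
    P=[np.eye(3)-np.outer(d,d) for o,d in rs]
    x=np.linalg.solve(sum(P),sum(p@o for p,(o,d) in zip(P,rs)))
    return x,max(np.linalg.norm(p@(x-o)) for p,(o,d) in zip(P,rs))
def proj(n,X):
    m=M[n];c=m["R"]@np.array(X)+m["t"];p=m["intrinsics"]@c;return p[:2]/p[2]
E
python3 - <<'E'
from h import *
for n in("scene","top"):
    im=cv2.imread(f"pics/{n}0.png");h=cv2.cvtColor(im,cv2.COLOR_BGR2HSV)
    roi=np.zeros(h.shape[:2],np.uint8)
    if n=="scene": roi[220:275,335:395]=1
    else: roi[245:310,345:410]=1
    b=cv2.inRange(h,(100,90,60),(125,255,255))*roi
    ys,xs=np.nonzero(b);P=np.array([plane(n,(x,y),0)[:2] for x,y in zip(xs,ys)])
    A=np.c_[2*P,np.ones(len(P))];s=np.linalg.lstsq(A,(P**2).sum(1),rcond=None)[0]
    print(n,"ring",s[:2],np.sqrt(s[2]+s[0]**2+s[1]**2),len(P))
    c=(slice(195,305),slice(225,355)) if n=="scene" else (slice(185,285),slice(275,365))
    d=(slice(170,240),slice(360,445)) if n=="scene" else (slice(262,345),slice(405,460))
    cv2.imwrite(f"pics/{n}k.png",cv2.resize(im[c],None,fx=6,fy=6,interpolation=cv2.INTER_CUBIC)[:600])
    cv2.imwrite(f"pics/{n}j.png",cv2.resize(im[d],None,fx=7,fy=7,interpolation=cv2.INTER_CUBIC)[:600])
a=cv2.imread("pics/scenek.png");b=cv2.imread("pics/topk.png");print(a.shape,b.shape)
a=cv2.imread("pics/scenej.png");b=cv2.imread("pics/topj.png")
o=np.zeros((600,800,3),np.uint8)
sc=cv2.resize(a,None,fx=5/7,fy=5/7);tp=cv2.resize(b,None,fx=5/7,fy=5/7)
o[:sc.shape[0],:sc.shape[1]]=sc;o[:tp.shape[0],450:450+tp.shape[1]]=tp
cv2.imwrite("pics/j.png",o);print(sc.shape,tp.shape)
E
```

```text
scene ring [ 0.5174 -0.1559] 0.08161011661687058 115
top ring [ 0.519  -0.1525] 0.0810816252940539 159
(600, 780, 3) (600, 540, 3)
(350, 425, 3) (415, 275, 3)
```

View pics/scenek.png

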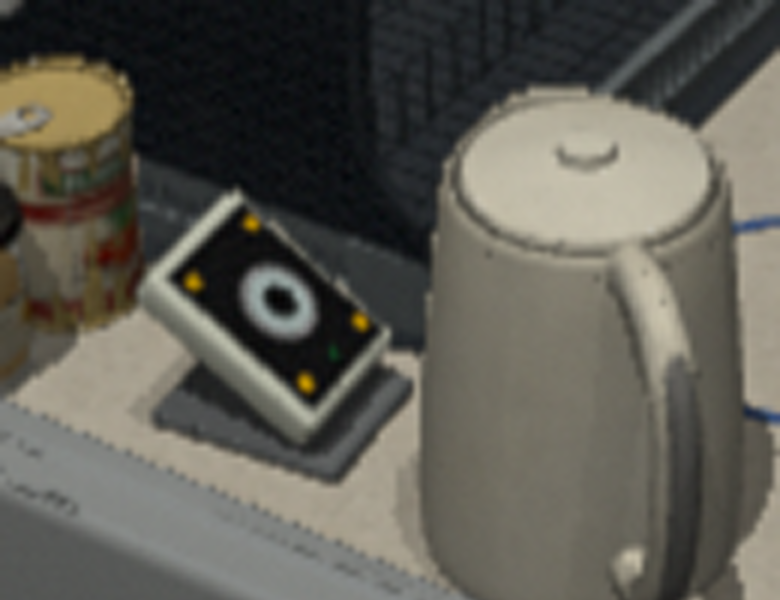

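View pics/topk.png

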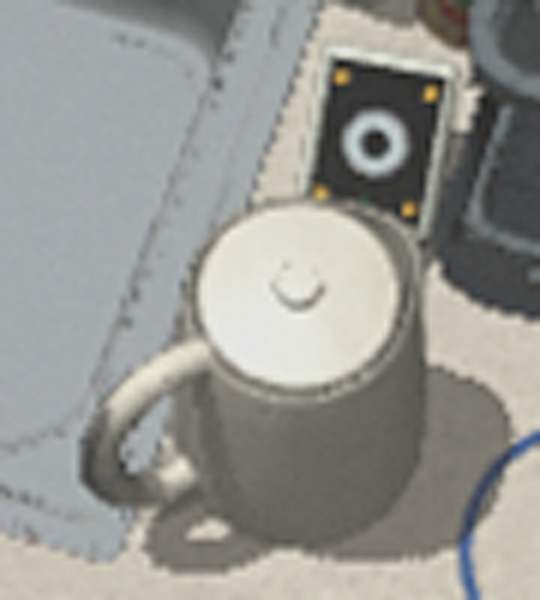

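View pics/j.png

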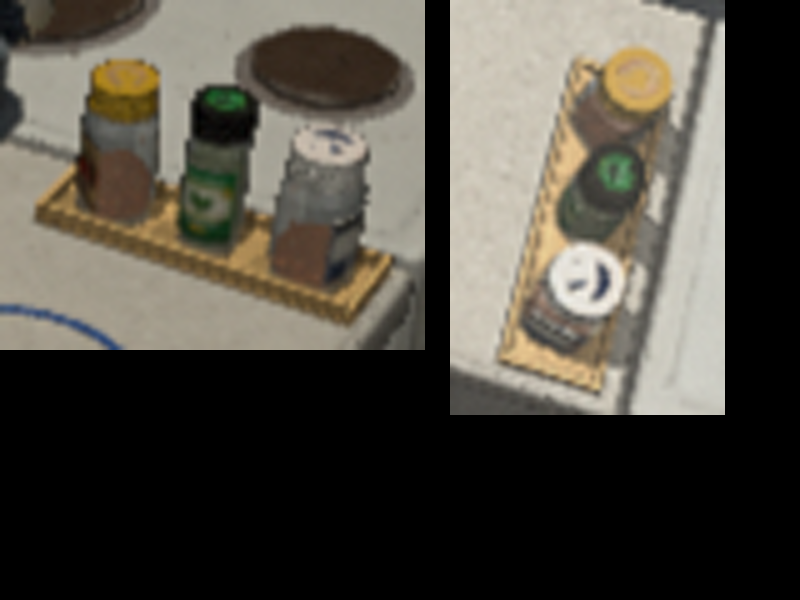

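In the zooms the scanner LEDs and lens are clear in both views (scene crop lens at (278,297), top crop lens at (376,143)). The lid centre is at (587,168) in the scene crop and (299,296) in the top crop, and the caps are clear too. Next I triangulate.

Run:
```python
from h import *
f=lambda p,s,o:((p[0]+.5)/s-.5+o[0],(p[1]+.5)/s-.5+o[1])
S=lambda p:f(p,6,(225,195)); T=lambda p:f(p,6,(275,185))
Sj=lambda p:f(p,5,(360,170)); Tj=lambda p:f(p,5,(405,262))
L={"FL":((193,282),(342,77)),"FR":((252,223),(430,93)),"NL":((306,382),(320,193)),"NR":((361,321),(408,208)),"lens":((278,297),(376,143)),"lid":((587,168),(299,296)),"knob":((587,147),(299,284))}
W={}
for k,(a,b) in L.items():
    W[k],e=tri(S(a),T(b));print(k,W[k],e)
y=(W["FL"]-W["FR"]+W["NL"]-W["NR"]);x=(W["FL"]-W["NL"]+W["FR"]-W["NR"]);z=np.cross(x,y);z/=np.linalg.norm(z)
print("yaw from y",np.degrees(np.arctan2(-y[0],y[1])),"normal",z,"lean",np.degrees(np.arccos(z[2])),"yaw n",np.degrees(np.arctan2(-z[1],-z[0])), "centre",np.mean([W[k] for k in("FL","FR","NL","NR")],0))
for k,a,b,h in(("yel",(125,77),(188,80),.105),("blk",(225,101),(168,170),.110),("wht",(331,146),(135,279),.103)):
    p,e=tri(Sj(a),Tj(b));print(k,p,e,plane("scene",Sj(a),h),plane("top",Tj(b),h))
for c in((50,360),(153,390),(130,60)): print("tray",plane("top",Tj(c),.016))
for n,q in(("top",T((300,296))),("scene",S((587,168)))): print("lid",plane(n,q,.192))
for p in((170,365),(130,393),(105,425)): print("hT",plane("top",T(p),.19))
for p in((640,270),(660,315),(672,350)): print("hS",plane("scene",S(p),.19))
```

```text
FL [0.7192 0.0699 0.0841] 0.0008778474086672612
FR [0.7241 0.0187 0.0842] 0.0014221728069665385
NL [0.6624 0.0647 0.0469] 0.0007414450178596591
NR [0.6682 0.0135 0.0465] 0.0014869625329147476
lens [0.6934 0.0411 0.0673] 0.0004881934992342569
lid [0.5334 0.0364 0.1952] 0.000578746601682124
knob [0.5342 0.0368 0.2061] 0.0014332240705457197
yaw from y 5.92412132526918 normal [-0.549  -0.0597  0.8337] lean 33.51715175051259 yaw n 6.205842594824581 centre [0.6935 0.0417 0.0654]
yel [ 0.5419 -0.3502  0.1059] 0.000628261763056695 [ 0.5418 -0.3514  0.105 ] [ 0.543  -0.3503  0.105 ]
blk [ 0.4772 -0.3505  0.1103] 0.002158832287631809 [ 0.475  -0.3503  0.11  ] [ 0.4796 -0.3504  0.11  ]
wht [ 0.4062 -0.3472  0.1037] 0.0018398854963217089 [ 0.4045 -0.3478  0.103 ] [ 0.4083 -0.3472  0.103 ]
tray [ 0.3675 -0.3192  0.016 ]
tray [ 0.3691 -0.3857  0.016 ]
tray [ 0.5812 -0.3226  0.016 ]
lid [0.5356 0.0365 0.192 ]
lid [0.5351 0.0326 0.192 ]
hT [0.4794 0.0881 0.19  ]
hT [0.4585 0.1024 0.19  ]
hT [0.4381 0.1087 0.19  ]
hS [0.482  0.0797 0.19  ]
hS [0.4605 0.101  0.19  ]
hS [0.4455 0.1177 0.19  ]
```

Measured: scanner yaw about 6°, lens about (0.693, 0.041, 0.063). Kettle centre is about (0.535, 0.035), with the handle at a bearing of about 138.5°. Ring is at (0.518, -0.154) and the yellow jar at (0.542, -0.350). I'll grip the handle now.

```bash
cat >> h.py <<'E'
def down(yaw): # tool down, closing axis y at bearing yaw (deg)
    c,s=np.cos(np.radians(yaw)),np.sin(np.radians(yaw))
    y=np.array([c,s,0]);z=np.array([0,0,-1.]);return np.c_[np.cross(y,z),y,z]
def best(p,yaw):
    q0=np.array(ctrl.observe()["joints"]);o=[]
    for R in(down(yaw),down(yaw+180)):
        q=ctrl.solve_ik(p,R)
        if q is not None:o.append((np.abs(np.array(q)-q0)[6],R,q))
    return min(o,key=lambda t:t[0])
def st(msg=""):
    s=ctrl.observe();print(msg,"t",round(s["time"],2),s["ee_pos"],"F",s["contact_force"],"op",round(s["opening"],4),"ff",round(s["finger_force"],1));return s
BASE=np.array([.535,.035]);a=np.radians(138.5);HD=np.array([np.cos(a),np.sin(a)]);RING=np.array([.518,-.154]);H=BASE+.098*HD
E
python3 - <<'E'
from h import *
s=ctrl.observe()
_,R,q=best([*H,.40],48.5);print(R[:,1],np.array(q))
ctrl.movel([.166,-.628,.40],velocity=.3);st("up")
ctrl.movep([*H,.40],R);st("over")
ctrl.movel([*H,.28],velocity=.2);st("low")
w=vision.get_image("wrist");cv2.imwrite("pics/w1.png",w[:,:,::-1])
print(ctrl.observe()["tcp_rot"])
E
```

```text
[0.6626 0.749  0.    ] [ -6.1773  -3.3224 -10.7397  90.1561  -0.6197  93.108   31.567 ]
up t 0.81 [ 0.166  -0.628   0.3998] F [ 0.3223 -0.1314 -0.9823] op 0.087 ff 0.0
over t 3.58 [0.462 0.099 0.4  ] F [-0.3091  0.0283 -0.2767] op 0.087 ff 0.0
low t 4.33 [0.4621 0.1    0.281 ] F [ 0.0672 -0.2073  0.6545] op 0.0871 ff 0.0
[[-0.7489  0.6627  0.0018]
 [ 0.6627  0.7489  0.0003]
 [-0.0012  0.0014 -1.    ]]
```

View pics/w1.png

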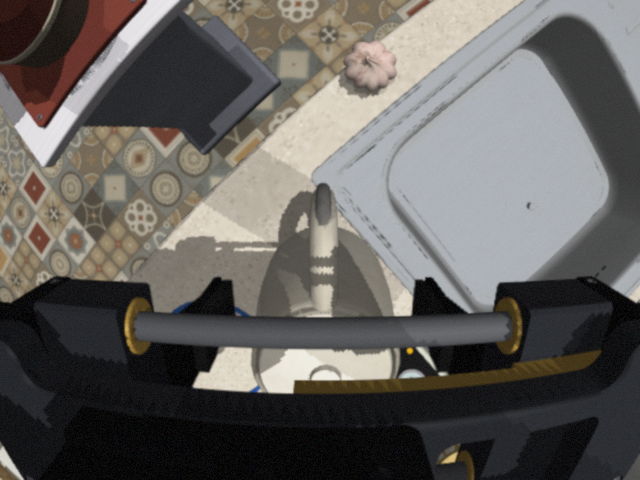

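The wrist view shows the handle at column 322, upright and midway between the fingers (223 and 425), so it is well aligned. I'll descend, grip and check the forces.

Run:
```python
from h import *
print(ctrl.movel([*H,.178],velocity=.12,f_stop=8));st("down")
ctrl.command_gripper(.0,35);s=st("grip")
p=np.array(s["ee_pos"]);z=p[2]
D=RING-BASE
T=np.array([p[0]+D[0],p[1]+D[1]])
for f in(.15,.6,1.0):
    ctrl.movel([p[0]+D[0]*f,p[1]+D[1]*f,.1775],velocity=.08);st(f"{f}")
ctrl.dwell(.2);st("end")
im=vision.get_image("top");cv2.imwrite("pics/top1.png",im[:,:,::-1])
im2=vision.get_image("scene");cv2.imwrite("pics/scene1.png",im2[:,:,::-1])
A=cv2.resize(im[195:330,300:435],(400,400),interpolation=cv2.INTER_CUBIC);B=cv2.resize(im2[190:310,290:410],(400,400),interpolation=cv2.INTER_CUBIC)
cv2.imwrite("pics/park.png",np.hstack([A,B])[:,:,::-1])
```

```text
False
down t 5.38 [0.4621 0.1001 0.1787] F [-0.1882  0.7016 -0.0982] op 0.087 ff 0.0
grip t 6.46 [0.4617 0.1    0.178 ] F [ 0.896   0.7548 -1.5346] op 0.0206 ff 34.9
0.15 t 6.97 [0.4594 0.0708 0.1778] F [-0.7927 -2.2987  5.6358] op 0.0208 ff 34.9
0.6 t 8.18 [ 0.4519 -0.0135  0.178 ] F [-0.3087  0.4618  6.3515] op 0.0207 ff 34.9
1.0 t 9.28 [ 0.445  -0.0893  0.1779] F [-0.1062 -0.4773  5.721 ] op 0.0208 ff 34.9
end t 9.48 [ 0.445  -0.0893  0.1779] F [0.4503 0.9489 6.118 ] op 0.0206 ff 34.9
```

View pics/park.png

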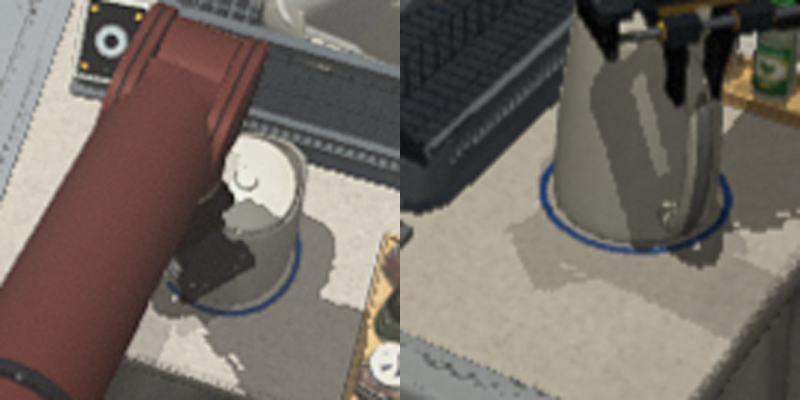

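Both views show the kettle standing inside the ring with blue visible all round, and about 6 N pressing down, so it was not lifted. I'll release it and go above the jar.

Run:
```python
from h import *
ctrl.command_gripper(.08);p=st("open")["ee_pos"]
ctrl.movel([p[0],p[1],.38],velocity=.2);st("up")
J=[.542,-.350]
_,R,q=best([*J,.30],90);print(R[:,1],np.array(q))
ctrl.movep([*J,.30],R);st("jar")
ctrl.movel([*J,.20],velocity=.2);st("jar low")
w=vision.get_image("wrist");im=vision.get_image("top");im2=vision.get_image("scene")
for n,i in(("w2",w),("top2",im),("scene2",im2)): cv2.imwrite(f"pics/{n}.png",i[:,:,::-1])
A=cv2.resize(im[205:325,310:430],(300,300),interpolation=cv2.INTER_CUBIC);B=cv2.resize(im2[190:310,290:410],(300,300),interpolation=cv2.INTER_CUBIC)
o=np.zeros((600,800,3),np.uint8);o[:300,:300]=A;o[300:,:300]=B;o[:375,300:]=cv2.resize(w,(500,375));cv2.imwrite("pics/c2.png",o[:,:,::-1])
```

```text
open t 10.77 [ 0.4447 -0.0889  0.1775] F [-0.3605 -0.0432 -0.9136] op 0.0802 ff 0.0
up t 11.93 [ 0.4443 -0.0889  0.3789] F [ 0.7229 -1.259  -0.1378] op 0.0801 ff 0.0
[0. 1. 0.] [ 54.9583  20.7995 -35.2652  77.1128  11.8638  85.7486 110.5997]
jar t 13.05 [ 0.5424 -0.3486  0.3005] F [-0.0318  1.2184 -0.1842] op 0.0798 ff 0.0
jar low t 13.7 [ 0.5427 -0.3498  0.2018] F [-0.2661 -0.8897  1.095 ] op 0.08 ff 0.0
```

View pics/c2.png

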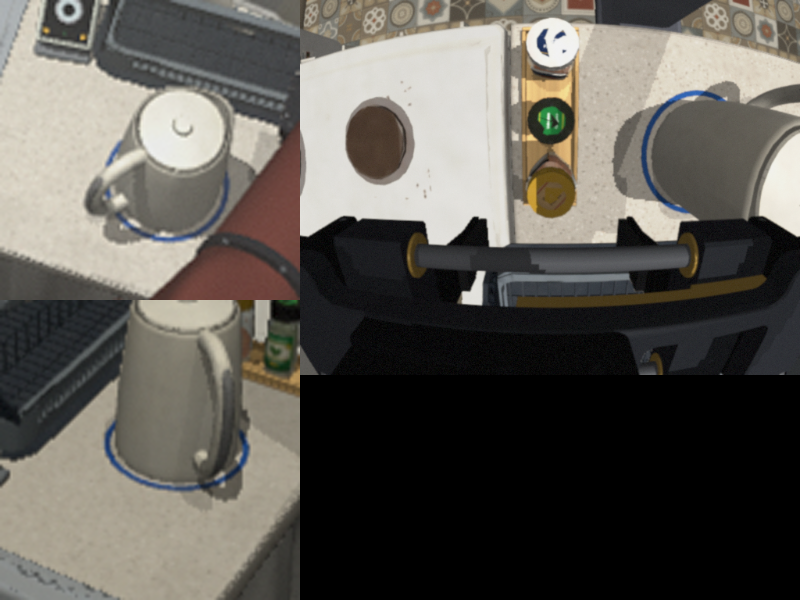

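The kettle stands inside the ring with its handle free. In the wrist view the yellow cap sits at about (321,243) full scale, midway between the fingers. I'll check the cap x, the IK for the final pose, and then grasp.

```bash
cat >> h.py <<'E'
LENS=np.array([.693,.0413,.063]);ps=np.radians(6.);l=.6
N=np.array([-np.sin(l)*np.cos(ps),-np.sin(l)*np.sin(ps),np.cos(l)]);WY=np.array([-np.sin(ps),np.cos(ps),0])
def pres(g): # tool z = -N, closing axis turned g deg about N from WY
    g=np.radians(g);y=np.cos(g)*WY+np.sin(g)*np.cross(N,WY);z=-N;return np.c_[np.cross(y,z),y,z]
E
python3 - <<'E'
from h import *
m=vision.camera_model("wrist");K=m["intrinsics"];R=np.array(m["R"]);o=-R.T@m["t"]
u=np.array([321-K[0,2],243-K[1,2]]);r=np.linalg.norm(u);th=r/K[0,0]
d=R.T@np.array([*(np.sin(th)*u/r if r else (0,0)),np.cos(th)]);print("cap wrist",o+d*(.105-o[2])/d[2])
f=lambda p,s,o:((p[0]+.5)/s-.5+o[0],(p[1]+.5)/s-.5+o[1])
print("lens@.062",plane("scene",f((278,297),6,(225,195)),.062),plane("top",f((376,143),6,(275,185)),.062))
P=LENS+.1*N+.067*N
for g in(-40,-20,0,20,40,140,160,180,200,220):
    q=ctrl.solve_ik(P,pres(g));q2=ctrl.solve_ik(P+.15*N,pres(g));print(g,q is not None and np.round(q,0),q2 is not None and np.round(q2,0))
E
```

```text
cap wrist [ 0.5383 -0.3524  0.105 ]
lens@.062 [0.6971 0.0356 0.062 ] [0.6966 0.0419 0.062 ]
-40 [ 59.  -7. -61. 121. -15.  28.  63.] False
-20 [ 59.  -7. -61. 121. -15.  28.  83.] False
0 [ 57.  -7. -60. 121. -14.  28. 102.] False
20 [ 54.  -6. -57. 121. -13.  28. 121.] False
40 [ 51.  -6. -55. 121. -12.  28. 140.] False
140 [  70.  -10.  -71.  121.  -23.   29. -110.] False
160 [ 70. -10. -71. 121. -23.  29. -90.] False
180 [ 54.  -6. -57. 121. -13.  28. -79.] False
200 [ 56.  -7. -59. 121. -14.  28. -58.] False
220 [ 54.  -6. -57. 121. -13.  28. -39.] False
```

```bash
sed -i 's/LENS=np.array(.*063\])/LENS=np.array([.695,.0405,.0625])/' h.py
python3 - <<'E'
from h import *
J=[.540,-.351]
print(ctrl.movel([*J,.072],velocity=.12,f_stop=8));st("down")
ctrl.command_gripper(.0,30);s=st("grip")
ctrl.movel([*J,.15],velocity=.1);st("lift")
ctrl.movel([*J,.38],velocity=.2);st("high")
p=[.50,.02,.40]
R=down(96);q=ctrl.solve_ik(p,R);print(np.array(q))
ctrl.movep(p,R);s=st("mid");print(s["joints"])
hT=.067
P=LENS+(.1+hT)*N
for g in(-30,-15,0,15,30): q=ctrl.solve_ik(P,pres(g));print(g,q is not None and np.round(q,1))
E
```

```text
False
down t 15.07 [ 0.5406 -0.3512  0.0729] F [-0.5349 -0.3748  0.0093] op 0.0798 ff 0.0
grip t 15.7 [ 0.5401 -0.3512  0.0721] F [-0.2379 -0.0742  0.4415] op 0.0502 ff 30.0
lift t 16.63 [ 0.5396 -0.3508  0.1492] F [ 0.5495 -0.1938 -2.0219] op 0.0502 ff 30.0
high t 17.93 [ 0.5397 -0.3509  0.3787] F [ 0.0527 -0.4402 -2.1485] op 0.0499 ff 30.0
[ 44.7935   2.5501 -53.2849  85.2856   2.0471  93.1871  87.6496]
mid t 19.32 [0.5005 0.0181 0.3998] F [ 0.4548 -0.2827 -1.9159] op 0.0498 ff 30.0
[ 44.8488   2.6209 -53.1626  85.255    2.0898  93.1818  87.6726]
-30 [ 56.6  -6.2 -59.7 121.1 -13.2  28.1  71.2]
-15 [ 54.5  -6.  -57.8 121.2 -12.4  28.   85.4]
0 [ 52.1  -5.7 -55.7 121.2 -11.5  28.   99.6]
15 [ 49.5  -5.6 -53.4 121.3 -10.7  27.9 113.8]
30 [ 46.9  -5.4 -51.  121.4  -9.9  27.9 128. ]
```

The opening of 50 mm on a 45 mm jar needs a look before I go on.

Run:
```python
from h import *
s=st();p=np.array(s["ee_pos"])
im=vision.get_image("top");im2=vision.get_image("scene");w=vision.get_image("wrist")
for n,i in(("w3",w),("top3",im),("scene3",im2)): cv2.imwrite(f"pics/{n}.png",i[:,:,::-1])
c=np.round(proj("scene",p-[0,0,.03])).astype(int);t=np.round(proj("top",p-[0,0,.03])).astype(int);print(c,t)
B=cv2.resize(im2[c[1]-60:c[1]+60,c[0]-50:c[0]+50],(500,600),interpolation=cv2.INTER_CUBIC)
A=cv2.resize(im[t[1]-50:t[1]+50,t[0]-50:t[0]+50],(300,300),interpolation=cv2.INTER_CUBIC)
W=cv2.resize(w[150:470,160:480],(300,300))
cv2.imwrite("pics/c3.png",np.hstack([B,np.vstack([A,W])])[:,:,::-1])
```

```text
t 19.32 [0.5005 0.0181 0.3998] F [ 0.4548 -0.2827 -1.9159] op 0.0498 ff 30.0
[340 159] [327 220]
```

View pics/c3.png

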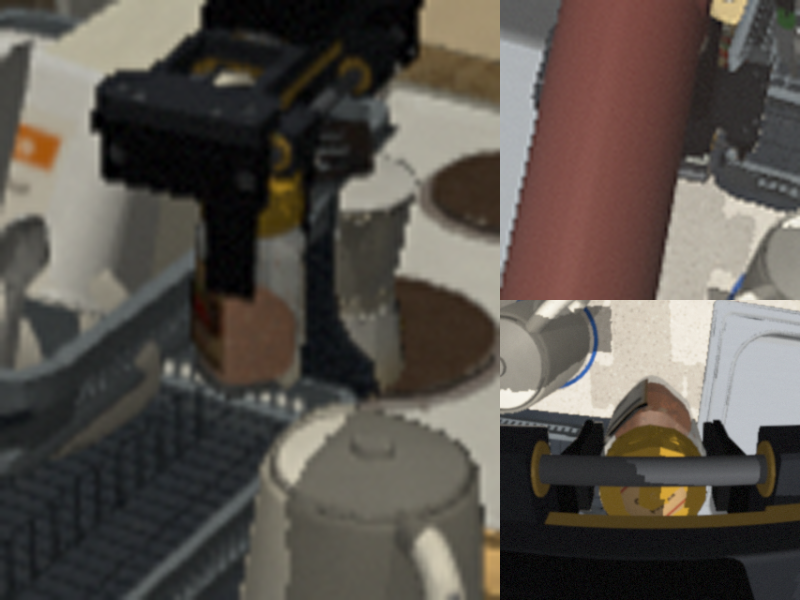

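The jar hangs upright in the fingers: its body edges in the scene crop are near-vertical, from x=193 to 303, and in the wrist view the cap is centred. The body measures about 50 mm in the images too, which explains the opening. A quick numerical tilt check, then I present it.

Run:
```python
from h import *
p=np.array(ctrl.observe()["ee_pos"]);a=np.linspace(0,2*np.pi,60)
C=lambda z,r:np.array([p+[r*np.cos(t),r*np.sin(t),z] for t in a])
f=lambda P:np.array([(proj("scene",X)-[290,99])*5 for X in P])
for z,r in((-.067,.025),(.013,.0225),(.033,.0215)):
    q=f(C(z,r));print("pred crop z",z,q.min(0),q.max(0))
im=cv2.imread("pics/scene3.png");h=cv2.cvtColor(im,cv2.COLOR_BGR2HSV)
m=cv2.inRange(h,(18,150,60),(32,255,255));m[:, :330]=0;m[:,355:]=0;m[:125]=0;m[155:]=0
ys,xs=np.nonzero(m);print("yellow",(xs.min()-290)*5,(xs.max()-289)*5,(ys.min()-99)*5,(ys.max()-98)*5)
m=vision.camera_model("wrist");K=m["intrinsics"]
for z in(-.067,.033):
    c=m["R"]@(p+[0,0,z])+m["t"];th=np.arccos(c[2]/np.linalg.norm(c));u=c[:2]/np.linalg.norm(c[:2])*th*K[0,0]+K[:2,2];print("wrist",z,u)
```

```text
pred crop z -0.067 [192.1306 348.3147] [300.5142 402.2296]
pred crop z 0.013 [201.5266 193.0805] [303.2303 238.8366]
pred crop z 0.033 [204.8582 152.4969] [303.088  195.4596]
yellow 260 300 140 235
wrist -0.067 [323.7264 263.8724]
wrist 0.033 [324.3864 351.0554]
```

Run:
```python
from h import *
P=LENS+.167*N;R=pres(0)
ctrl.movel(P+[-.03,0,.08],R,velocity=.1);st("pre")
ctrl.movel(P,R,velocity=.08);ctrl.dwell(.4);s=st("final");print(P,np.degrees(np.arccos(-s["tcp_rot"][:,2]@N)),s["joint_velocities"])
im=vision.get_image("top");im2=vision.get_image("scene")
for n,i in(("top4",im),("scene4",im2)): cv2.imwrite(f"pics/{n}.png",i[:,:,::-1])
B=cv2.resize(im2[180:280,225:345],(480,400),interpolation=cv2.INTER_CUBIC)
A=cv2.resize(im[180:330,300:450],(320,320),interpolation=cv2.INTER_CUBIC)
o=np.zeros((600,800,3),np.uint8);o[:400,:480]=B;o[:320,480:]=A;o[400:,:267]=cv2.resize(im2,(267,200));cv2.imwrite("pics/c4.png",o[:,:,::-1])
r=np.linspace(0,2*np.pi,60)
b=LENS+.1*N
g=lambda X:(proj("scene",X)-[225,180])*4
print("pred base centre",g(b),"lens",g(LENS),"rim",np.array([g(b+.024*(np.cos(t)*WY+np.sin(t)*np.cross(N,WY))) for t in r[::15]]),"cap top",g(b+.1*N))
```

```text
pre t 21.02 [0.5715 0.0306 0.2809] F [-0.5363  0.2722 -1.5502] op 0.0501 ff 30.0
final t 22.64 [0.6012 0.0307 0.2005] F [-0.8354  0.2    -2.0418] op 0.0504 ff 30.0
[0.6012 0.0306 0.2003] 0.014527914935287227 [0.0779 0.1679 0.0448 0.0325 0.0687 0.0121 0.0539]
pred base centre [251.2987 182.7515] lens [181.9842 260.3907] rim [[233.7865 201.9291]
 [279.0209 206.8778]
 [266.9234 162.7708]
 [222.6258 159.6116]] cap top [328.0581  96.7733]
```

View pics/c4.png

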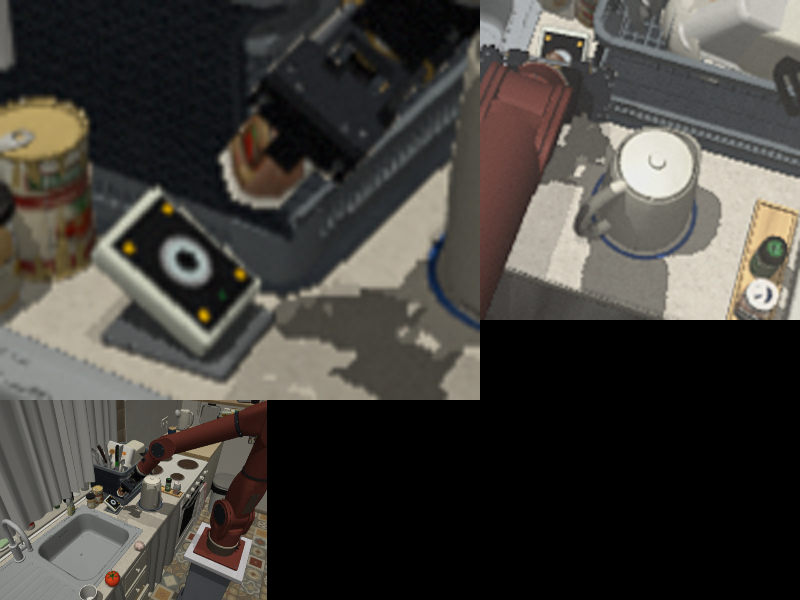

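The final view shows the jar's base rim around (222–300, 155–207) in the crop, against a predicted rim centred at (251,183). It is square on the line of sight to the lens at (186,261). The kettle is in the ring and the black and white jars are in the tray.

```bash
python3 -c "
from h import *
st();print(ctrl.hand_in())"
```

```text
t 22.74 [0.6012 0.0306 0.2004] F [ 0.899  -0.5725 -1.5041] op 0.0497 ff 30.0
the job is handed in; nothing more can be done
None
```

I handed the job in at 22.7 s: the kettle stands inside the blue ring, released, and the yellow-capped jar is held still with its base square to the scanner window, about 10 cm from the lens by my camera measurements (no verdict came back).

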